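Collect the sealed tubs from the sealer's catch tray

ROBOT

A 6-joint arm with a two-finger parallel gripper is mounted at the origin on the work surface; the furniture and walls round the work are solid. World frame = base frame: x ahead of the robot, y to its left, z up, the work surface at z = 0. Lengths are in mm, angles in rad, forces in N, time in s.
With the tool pointing down it reaches from about 300 to 775 mm from the base axis. Payload 14.6 kg.
Tool frame: the origin (TCP) lies on the centre line of the jaws, within the pads' length; the fingertips stand arm.tip_reach ahead of it and the grasp point (between the pads) lies 6 mm ahead of it (arm.tip_reach is the distance from the TCP to the fingertips, in mm); y points along the fingers, z is the direction in which the jaws open and shut, and the axes are right-handed (so a half turn about y gives the same grasp; the last joint's range is limited). The gripper opens to 94 mm and grips with 3 to 60 N. Pads are 16 mm wide; open, the fingers measure 119 mm over their backs; the gripper's body (75 mm by 177 mm) begins 78 mm behind the grasp point.
Start: joints at [-1.406, 0.3, 1.521, -0, 1.321, -0.067], TCP at [126.345, -535.282, 230.446] pointing down, gripper open.
Joint ranges: [-3.03, 3.03], [-0.79, 2.21], [0.23, 2.52], [-1.04, 4.18], [0, 3.07], [-2.55, 2.55]. Speed limits (rad/s): [2.22, 2.22, 2.57, 3.14, 3.14, 3.14].

INTERFACE

Orientations are given as a unit quaternion [x, y, z, w].
In Python, from station import sensors, eyes, arm, spotter gives the robot as it stands.
- The arm moves only by the tool jog_arm, never from a script. Its argument "targets" is a list of rows, each an object with "slide": the shift along the tool's x, y, z in cm, a list of three; "twist": the turn, a rotation vector about the tool's x, y, z in degrees, a list of three; "hand": the finger opening in cm, from 0 to 9.4. A call has 1 to 12 rows; each row is the pose to reach, as a shift and turn from the pose measured when the call began, along the tool's axes at that moment; what a row does not reach only later rows make up. A row lasts 1/12 s, in which the tool goes at most 41.7 mm and 7.16 degrees, less where a joint would pass 70% of its speed; a pose out of reach is approached as far as the arm can. A call with a gripper value outside its range is refused whole. The fingers move at their own pace and stop on an object; the grip force is fixed at half the most. Time passes only in rows, so rows that repeat a pose let the fingers close. It gives the time, the measured TCP pose, the force and the opening at its end, in the units of the state.
- sensors.read_state(): the state, without advancing time (a new reading comes with each control period).
- eyes.capture(name): name is "scene" or "top" or "wrist"; returns the picture (480x640x3 uint8, blue, green, red); there is no depth.
- eyes.get_calibration(name): a dict with "fx", "fy", "cx", "cy" (pixels), "dist" ([k1, k2, p1, p2, k3] as OpenCV has them; the pictures are not rectified), "T" (4x4, takes a point from camera to world coordinates); the wrist camera has in their place "T_tool_cam" (4x4, takes a point from camera to tool coordinates, whose origin is the TCP and whose axes are the tool frame's). Camera axes: x right, y up, looking along -z (the intrinsics and any distortion apply to the point x, -y, -z); pixel columns grow to the right and rows downward; lengths in mm; the calibration is good to about 2 mm. A picture is of the moment at which its call begins: read the wrist's pose just before it. get_calibration takes no time and is no camera call.
- arm.hand_in(): hands the job in, once; it reports no verdict.
Trained networks look in the newest picture that a camera, given by its name, has taken for a name from the list of things; names that differ only in an ending like _2 or _b are one class to them, and where a whole thing is asked for, a point or a joint stands for the part that bears it (a point fixed in the world has none). Each returns a list of dicts, best first, with "p" (0 to 1); they miss things now and then, are a little off and sometimes report something else, mostly with a low value. They report only what shows in the picture. A call takes as long as a camera call. They do not tell look-alikes from the thing itself.
- spotter.search_frame(name, camera): "location" ([row, column] as shares, 0 to 1, of the picture: columns of its width, rows of its height, amid what is visible of it).
- spotter.landmark_of(name, camera): "location" ([row, column] as shares, 0 to 1, of the picture: columns of its width, rows of its height: a listed point, or the origin of a listed thing).
The state is a dict: "time_s": time; "joint_pos": joint angles; "qd": joint speeds; "effort": joint torques, N m; "eef_pos": TCP position; "ee_rot": TCP orientation; "wrist_force": force on the tool from outside, world axes, zero at the start; "ft_torque": the same for the moment, N m; "grip_width": opening from 0.0 (shut) to 1.0 (fully open).
Only numpy, scipy, OpenCV 4.12 (cv2) and the standard library are available. Lean on these libraries where they do the work, as an engineer would, in place of code of your own. Each camera call takes 0.05 s, during which the arm holds its last target. There are 200 camera calls.

TASK

Slide the wooden tote along the table until its near side is in under the open edge of the sealing machine's catch tray, square in front of it, then sweep the three sealed tubs over that edge into the tote without lifting them. Finally slide the tote back out until none of it is under the tray and about a finger's width of gap shows between them, with all three tubs in it, and leave it standing flat on the table. Keep the tote on the table throughout, and do not disturb the jam jar and the shaker.

Things in the scene. Friction and masses are not known exactly. Their poses are not given: they have to be found in the camera images.
- sealer: fixed bench-top tub sealing machine; origin on the table below the middle of its catch tray, z up. The tray is a flat steel deck, top 75 mm above the table, x -87 to +87, y -99 (closed end) to +90 (open edge); walls on both sides and at the closed end rise 12 mm above it. A white housing with a film roll stands at its +x side (x 115 to 181, y -95 to +35, 137 mm high, 171 mm with the roll)
- tray_edge (a point): middle of the deck's open edge, on its top surface (75 mm above the table); axes as the sealer's: +y points level out over the edge, away from the deck, x along the edge. No wall at this edge. Below it the tray is hollow for 65 mm inward, with 69 mm of headroom above the table; behind that is a solid pedestal
- tote: loose open wooden tote, 210 mm (its x) by 140 mm (its y) outside, 55 mm high, walls and floor 9 mm thick, 0.3 kg or so; origin at the middle of its underside, z up. It stands on the table beyond the tray's open edge, its -y side roughly facing that edge. One wooden grip block sticks out of its +y wall
- tote_grip (a point): middle of the tote's grip block: 26 mm wide along the tote's x, 20 mm high (its top is flush with the rim, 55 mm above the table), sticking out 31 mm from the wall; the point lies 17 mm out from the wall and 45 mm above the table; axes as the tote's. Pinched across its width, it lets the tote be slid and turned on the table
- tub0: sealed round portion tub, white plastic with a silvery lid, 48 mm across, 30 mm high, about 40 g, standing on the catch tray; origin at the centre of its underside
- tub0_mid (a point): centre of tub0, 15 mm above its underside
- tub1: sealed round portion tub, white plastic with a silvery lid, 48 mm across, 30 mm high, about 40 g, standing on the catch tray; origin at the centre of its underside
- tub1_mid (a point): centre of tub1, 15 mm above its underside
- tub2: sealed round portion tub, white plastic with a silvery lid, 48 mm across, 30 mm high, about 40 g, standing on the catch tray; origin at the centre of its underside
- tub2_mid (a point): centre of tub2, 15 mm above its underside
- jam_jar: jam jar, bystander, 60 mm across, 85 mm high; origin at the centre of its underside; not to be disturbed
- shaker: shaker with a grey top, bystander, 44 mm across, 90 mm high; origin at the centre of its underside; not to be disturbed
There are look-alikes about, which are no part of the job. What is shaped like the tub1 but black is not meant. What is shaped like the tub0 but purple is not meant.

How it is judged:
By the outcome, as a careful person would: the job done as asked, in the order asked, and still so for the second after the job is handed in, with the robot touching nothing.
It also fails if it takes over 72 s, if anything falls off the work surface, if the arm or the gripper's body presses on something with over 40 N, if the wrist force passes 120 N, or if a joint passes its speed limit or range.

## Working session

There is one attempt and no reset: what is moved stays moved. The work goes in short steps, Python scripts to look and compute and a tool call to move; the robot and the scene stay as the last step left them, time stands still between calls to the robot, and variables do not carry over. Pictures are saved under pics/ and viewed, about 8 in all and at most 12, crops included, and the job is handed in when it is done.

Besides the shell and the picture viewer there is one more tool, called after "Emit:" by a JSON object that holds its "op" and its "data". jog_arm: Moves the arm, as the interface text tells. Its arguments: {"type":"object","properties":{"targets":{"type":"array"}},"required":["targets"]}

```bash
ls; mkdir -p pics; cat > h.py <<'E'
import numpy as np, cv2
from scipy.spatial.transform import Rotation as R
from station import sensors, eyes, arm, spotter
def calT(n,st=None):
    c=eyes.get_calibration(n)
    if 'T' in c: T=np.array(c['T'])
    else:
        W=np.eye(4);W[:3,:3]=R.from_quat(st['ee_rot']).as_matrix();W[:3,3]=st['eef_pos'];T=W@np.array(c['T_tool_cam'])
    K=np.array([[c['fx'],0,c['cx']],[0,c['fy'],c['cy']],[0,0,1.]])
    return K,np.array(c['dist'],float),T
def unproj(n,uv,z,st=None):
    K,d,T=calT(n,st)
    p=cv2.undistortPoints(np.array(uv,float).reshape(-1,1,2),K,d).reshape(-1,2)
    r=np.c_[p[:,0],-p[:,1],-np.ones(len(p))]@T[:3,:3].T
    o=T[:3,3]; return o+r*((np.asarray(z)-o[2])/r[:,2])[:,None]
def proj(n,P,st=None):
    K,d,T=calT(n,st)
    q=(np.array(P,float).reshape(-1,3)-T[:3,3])@T[:3,:3]
    q=q*[1,-1,-1]
    return cv2.projectPoints(q,np.zeros(3),np.zeros(3),K,d)[0].reshape(-1,2)
E
python3 - <<'E'
from h import *
st=sensors.read_state();print(st,arm.tip_reach)
print(R.from_quat(st['ee_rot']).as_matrix().round(3))
for n in ['scene','top']:
    cv2.imwrite(f'pics/{n}0.png',eyes.capture(n))
    print(n,calT(n)[2].round(2).tolist())
Z=dict(tray_edge=75,tote_grip=45,tote=0,sealer=0,tub0_mid=90,jam_jar=0,shaker=0)
for k,z in Z.items():
  for n in ['top','scene']:
    for d in spotter.landmark_of(k,n)[:6]:
        uv=[d['location'][1]*640,d['location'][0]*480]
        print(k,n,round(d['p'],2),np.round(uv),unproj(n,[uv],z)[0].round(0))
E
```

```text
pics
{'time_s': 0.0, 'joint_pos': array([-1.40561958e+00,  3.00464209e-01,  1.52159493e+00, -1.99827208e-05,
        1.32072600e+00, -6.66062448e-02]), 'qd': array([-1.21993830e-03, -7.48646951e-05,  3.42442167e-04, -2.38554104e-03,
        8.19688685e-04, -5.17479024e-05]), 'effort': array([-8.86130438e-04, -5.31805766e+01, -3.52739453e+01,  7.08010560e-02,
        2.43405683e-02, -9.42661518e-05]), 'eef_pos': array([ 126.29080755, -535.0509937 ,  229.88424273]), 'ee_rot': array([-0.08179368,  0.70278401, -0.70194249,  0.08173847]), 'wrist_force': array([-0.33130815, -0.3093308 ,  0.47646915]), 'ft_torque': array([-0.02965343,  0.00947476, -0.01252994]), 'grip_width': 1.0008361566048662} 25.0
[[-0.973 -0.     0.23 ]
 [-0.23   0.001 -0.973]
 [-0.    -1.    -0.001]]
scene [[0.69, 0.56, -0.46, -71.18], [-0.72, 0.55, -0.43, -205.73], [0.01, 0.63, 0.78, 966.36], [0.0, 0.0, 0.0, 1.0]]
top [[-0.09, 0.98, -0.2, 284.36], [-1.0, -0.09, 0.01, 269.74], [-0.0, 0.2, 0.98, 931.45], [0.0, 0.0, 0.0, 1.0]]
tray_edge top 0.82 [376. 234.] [456. 143.  75.]
tote_grip top 0.56 [289. 289.] [371. 318.  45.]
tote_grip scene 0.89 [284. 270.] [375. 307.  45.]
tote top 0.71 [329. 264.] [419. 235.   0.]
sealer top 0.91 [412. 223.] [488.  56.   0.]
tub0_mid top 0.67 [441. 230.] [450.  23.  90.]
tub0_mid top 0.65 [241. 323.] [312. 407.  90.]
tub0_mid scene 0.96 [228. 266.] [285. 366.  90.]
jam_jar top 0.61 [205. 206.] [564. 483.   0.]
jam_jar scene 0.98 [295. 194.] [571. 475.  -0.]
shaker top 0.84 [187. 256.] [460. 525.   0.]
shaker scene 0.73 [247. 210.] [456. 518.   0.]
```

View pics/top0.png

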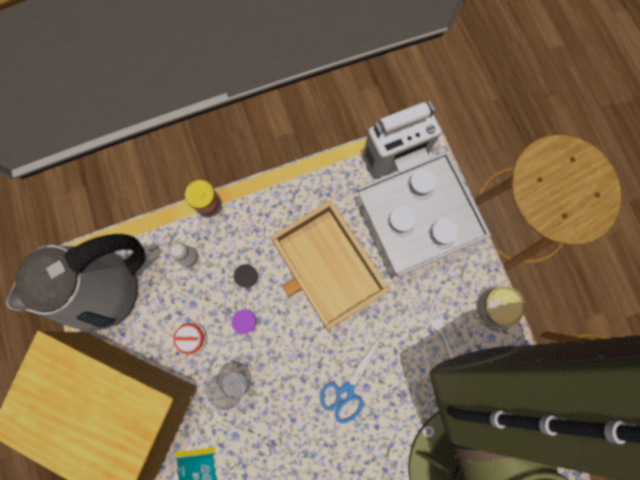

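View pics/scene0.png

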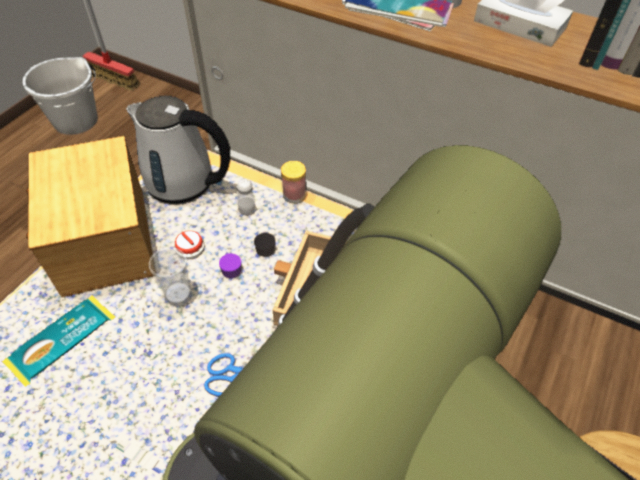

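The top view shows the three white tubs with silvery lids on the tray at (424,182), (402,219) and (445,231). The look-alikes, black at (246,275) and purple at (243,321), stand on the table, so they're excluded. The tote is at (330,265) with its grip at (292,287). The jar is at (203,197) and the shaker at (185,255). I'll enlarge one crop to confirm this and read the corners.

```bash
python3 - <<'E'
from h import *
im=cv2.imread('pics/top0.png')[100:340,250:500]
im=cv2.resize(im,None,fx=3,fy=2.5*1,interpolation=cv2.INTER_CUBIC) if 0 else cv2.resize(im,(600,576),interpolation=cv2.INTER_CUBIC)
for i in range(0,250,50): cv2.putText(im,str(250+i),(int(i*2.4),10),0,.4,(0,0,255));cv2.line(im,(int(i*2.4),0),(int(i*2.4),576),(0,0,255),1)
for i in range(0,240,40): cv2.putText(im,str(100+i),(0,int(i*2.4)+10),0,.4,(0,0,255));cv2.line(im,(0,int(i*2.4)),(600,int(i*2.4)),(0,0,255),1)
cv2.imwrite('pics/c1.png',im)
E
```

```text
(no output)
```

View pics/c1.png

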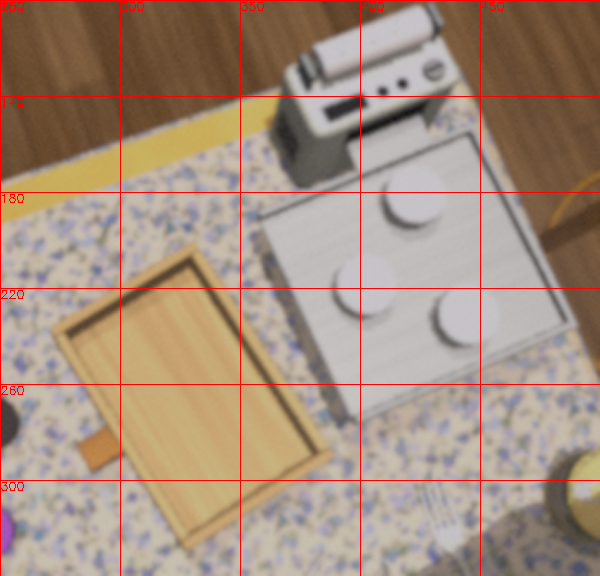

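The crop confirms three white, silver-lidded tubs on the tray, with lid centres at about (423,181), (402,218) and (445,231). The tote's corners are clear.

```bash
python3 - <<'E'
from h import *
from scipy.optimize import least_squares
f=lambda a:np.array(a)/2.4+[250,100]
tt=unproj('top',f([(195,243),(332,455),(190,550),(52,330)]),55)
tr=unproj('top',f([(260,215),(348,422),(577,325),(470,132)]),[82,82,87,87])
tb=unproj('top',f([(415,195),(365,283),(469,315)]),105)
def fit(P,L):
    L=np.array(L,float)
    g=lambda q:(L@np.array([[np.cos(q[2]),np.sin(q[2])],[-np.sin(q[2]),np.cos(q[2])]])+q[:2]-P[:,:2])
    s=least_squares(lambda q:g(q).ravel(),[*P[:,:2].mean(0),0]);print('pose',s.x[:2].round(1),np.degrees(s.x[2]).round(2),'res',g(s.x).round(1).tolist());return s.x
t=fit(tt,[(105,-70),(-105,-70),(-105,70),(105,70)])
s=fit(tr,[(87,90),(-87,90),(-87,-99),(87,-99)])
print(tt.round(0).tolist(),tr.round(0).tolist())
c,n=np.cos(s[2]),np.sin(s[2]);Rt=np.array([[c,n],[-n,c]])
print('tubs world',tb.round(1)[:,:2].tolist(),'sealer',((tb[:,:2]-s[:2])@Rt.T).round(1).tolist())
print('tote in sealer',Rt@(t[:2]-s[:2]))
c,n=np.cos(t[2]),np.sin(t[2]);print('grip',t[:2]+[-n*87,c*87])
E
```

```text
pose [411.1 235.7] 27.08 res [[2.5, 0.0], [-1.6, -4.2], [-2.0, 1.6], [1.0, 2.6]]
pose [485.7  56. ] 17.53 res [[-3.2, -0.6], [2.5, -3.2], [0.9, 6.2], [-0.2, -2.5]]
[[534.0, 221.0, 55.0], [351.0, 130.0, 55.0], [288.0, 249.0, 55.0], [472.0, 343.0, 55.0]] [[545.0, 169.0, 82.0], [373.0, 119.0, 82.0], [432.0, -71.0, 87.0], [599.0, -10.0, 87.0]]
tubs world [[543.4, 48.0], [476.2, 96.6], [443.9, 19.6]] sealer [[52.6, -25.0], [3.1, 41.6], [-50.8, -22.1]]
tote in sealer [-17.048491   193.87559309]
grip [371.462603   313.19235888]
```

```bash
cat >> h.py <<'E'
def goal(*ws):
    """world goals (x,y,z,jaw angle deg) -> slide cm, twist deg"""
    st=sensors.read_state();Rc=R.from_quat(st['ee_rot']);p=np.array(st['eef_pos'])
    z=Rc.as_matrix()[:,2];print('t',round(st['time_s'],2),'p',p.round(1),'jaw',np.degrees(np.arctan2(z[1],z[0])).round(1),'F',np.round(st['wrist_force'],1),'g',round(st['grip_width']*94,1))
    for w in ws:
        a=np.radians(w[3]);c,s=np.cos(a),np.sin(a)
        Rg=R.from_matrix(np.array([[s,0,c],[-c,0,s],[0,-1,0]]))
        print(w,'slide',(Rc.inv().apply(np.array(w[:3])-p)/10).round(2),'twist',np.degrees((Rc.inv()*Rg).as_rotvec()).round(1))
S=np.array([485.7,56.,17.53])
def sw(x,y):
    a=np.radians(S[2]);return np.round([S[0]+x*np.cos(a)-y*np.sin(a),S[1]+x*np.sin(a)+y*np.cos(a)],1)
E
python3 - <<'E'
from h import *
goal((480,-150,300,-20))
c=eyes.get_calibration('wrist');print(np.round(c['T_tool_cam'],2).tolist(),c['fx'])
print(unproj('top',[(246,275),(243,321),(230,385),(502,300)],[30,30,50,80]).round(0))
E
```

```text
t 0.8 p [ 126.3 -535.3  230.4] jaw -76.7 F [-0.7  0.   0. ] g 93.8
(480, -150, 300, -20) slide [-43.27  -6.95 -29.37] twist [ -0.  -56.7  -0. ]
[[-0.0, -0.97, -0.25, -71.51], [-0.0, 0.25, -0.97, -154.34], [1.0, -0.0, -0.0, -0.29], [0.0, 0.0, 0.0, 1.0]] 334.48876896360434
[[406. 401.  30.]
 [318. 412.  30.]
 [202. 441.  50.]
 [310. -76.  80.]]
```

Emit:
{"op": "jog_arm", "data": {"targets": [{"slide": [-10,-5,-7],"twist": [0,-14,0],"hand": 6},{"slide": [-22,-7,-15],"twist": [0,-28,0],"hand": 6},{"slide": [-43.3,-7,-29.4],"twist": [0,-57,0],"hand": 6},{"slide": [-43.3,-7,-29.4],"twist": [0,-57,0],"hand": 6},{"slide": [-43.3,-7,-29.4],"twist": [0,-57,0],"hand": 6},{"slide": [-43.3,-7,-29.4],"twist": [0,-57,0],"hand": 6},{"slide": [-43.3,-7,-29.4],"twist": [0,-57,0],"hand": 6},{"slide": [-43.3,-7,-29.4],"twist": [0,-57,0],"hand": 6},{"slide": [-43.3,-7,-29.4],"twist": [0,-57,0],"hand": 6},{"slide": [-43.3,-7,-29.4],"twist": [0,-57,0],"hand": 6},{"slide": [-43.3,-7,-29.4],"twist": [0,-57,0],"hand": 6},{"slide": [-43.3,-7,-29.4],"twist": [0,-57,0],"hand": 6}]}}

```text
time_s: 1.8
eef_pos: [461.1, -169.6, 297.9]
ee_rot: [0.407, -0.578, 0.578, -0.407]
wrist_force: [-0.2, -1.3, 0.0]
grip_width: 0.633
```

```bash
python3 - <<'E'
from h import *
goal((371,313,210,27))
E
```

```text
t 1.8 p [ 461.1 -169.6  297.9] jaw -19.7 F [-0.2 -1.3  0. ] g 59.5
(371, 313, 210, 27) slide [-42.39   8.77 -24.77] twist [ -0.  -46.7   0. ]
```

Emit:
{"op": "jog_arm", "data": {"targets": [{"slide": [-42.4,1,-24.8],"twist": [0,-46.7,0],"hand": 6},{"slide": [-42.4,1,-24.8],"twist": [0,-46.7,0],"hand": 6},{"slide": [-42.4,1,-24.8],"twist": [0,-46.7,0],"hand": 6},{"slide": [-42.4,1,-24.8],"twist": [0,-46.7,0],"hand": 6},{"slide": [-42.4,1,-24.8],"twist": [0,-46.7,0],"hand": 6},{"slide": [-42.4,1,-24.8],"twist": [0,-46.7,0],"hand": 6},{"slide": [-42.4,3,-24.8],"twist": [0,-46.7,0],"hand": 6},{"slide": [-42.4,5,-24.8],"twist": [0,-46.7,0],"hand": 6},{"slide": [-42.4,7,-24.8],"twist": [0,-46.7,0],"hand": 6},{"slide": [-42.4,8.8,-24.8],"twist": [0,-46.7,0],"hand": 6},{"slide": [-42.4,8.8,-24.8],"twist": [0,-46.7,0],"hand": 6},{"slide": [-42.4,8.8,-24.8],"twist": [0,-46.7,0],"hand": 6}]}}

```text
time_s: 2.8
eef_pos: [371.4, 307.1, 213.1]
ee_rot: [-0.603, 0.369, -0.37, 0.603]
wrist_force: [0.1, 0.4, 0.3]
grip_width: 0.64
```

```bash
python3 - <<'E'
from h import *
goal()
st=sensors.read_state();im=eyes.capture('wrist')
for k,z in dict(tote_grip=45,tray_edge=75,tote=0,tub0_mid=90).items():
    for d in spotter.landmark_of(k,'wrist')[:4]:
        uv=[d['location'][1]*640,d['location'][0]*480]
        print(k,round(d['p'],2),np.round(uv),unproj('wrist',[uv],z,st)[0].round(1))
# overlay of estimated tote rim and tray edge
t=np.array([411.1,235.7]);a=np.radians(27.08);M=np.array([[np.cos(a),-np.sin(a)],[np.sin(a),np.cos(a)]])
P=[[*(t+M@q),55] for q in [(105,-70),(-105,-70),(-105,70),(-13,70),(-13,101),(13,101),(13,70),(105,70)]]
cv2.polylines(im,[proj('wrist',P,st).round().astype(int).reshape(-1,1,2)],True,(0,255,0),1)
P=[[*sw(*q),75] for q in [(87,90),(-87,90)]]
cv2.polylines(im,[proj('wrist',P,st).round().astype(int).reshape(-1,1,2)],False,(0,0,255),1)
cv2.imwrite('pics/w1.png',im)
E
```

```text
t 2.8 p [371.4 307.1 213.1] jaw 27.0 F [0.1 0.4 0.3] g 60.1
tote_grip 0.58 [323. 221.] [374.4 314.5  45. ]
tray_edge 0.98 [321. 409.] [460.  142.2  75. ]
tote 0.86 [320. 284.] [411.7 237.4   0. ]
tote 0.63 [548. 160.] [562.7 474.8   0. ]
tub0_mid 0.68 [317. 102.] [322.1 404.1  90. ]
tub0_mid 0.42 [548. 160.] [508.2 449.7  90. ]
```

View pics/w1.png

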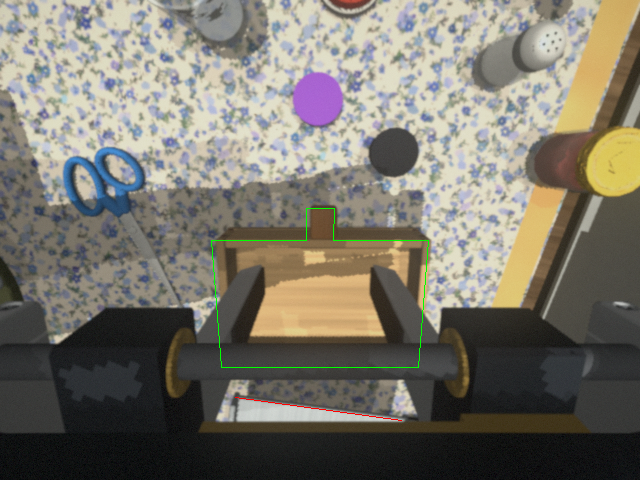

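The overlays sit on the tote rim, the grip and the tray edge, with the green grip box at (320,222). The estimates hold, so I'm going down to the grip.

```bash
python3 - <<'E'
from h import *
goal((371.8,313.5,50,27))
E
```

```text
t 3.05 p [372.4 304.9 214. ] jaw 27.0 F [ 1.2  0.1 -0.4] g 60.2
(371.8, 313.5, 50, 27) slide [-0.8  16.4   0.33] twist [-0.  0.  0.]
```

Emit:
{"op": "jog_arm", "data": {"targets": [{"slide": [-0.8,3,0.3],"twist": [0,0,0],"hand": 6},{"slide": [-0.8,6,0.3],"twist": [0,0,0],"hand": 6},{"slide": [-0.8,9,0.3],"twist": [0,0,0],"hand": 6},{"slide": [-0.8,12,0.3],"twist": [0,0,0],"hand": 6},{"slide": [-0.8,14,0.3],"twist": [0,0,0],"hand": 6},{"slide": [-0.8,15.5,0.3],"twist": [0,0,0],"hand": 6},{"slide": [-0.8,16.4,0.3],"twist": [0,0,0],"hand": 6},{"slide": [-0.8,16.4,0.3],"twist": [0,0,0],"hand": 6},{"slide": [-0.8,16.4,0.3],"twist": [0,0,0],"hand": 6}]}}

```text
time_s: 3.8
eef_pos: [372.3, 313.0, 50.8]
ee_rot: [-0.602, 0.369, -0.37, 0.603]
wrist_force: [-0.0, -0.0, 0.2]
grip_width: 0.637
```

```bash
python3 - <<'E'
from h import *
goal((371.8,313.5,50,27))
E
```

```text
t 3.8 p [372.3 313.   50.8] jaw 26.9 F [-0.  -0.   0.2] g 59.9
(371.8, 313.5, 50, 27) slide [-0.07  0.08 -0.02] twist [-0.1 -0.1  0. ]
```

Emit:
{"op": "jog_arm", "data": {"targets": [{"slide": [0,0,0],"twist": [0,0,0],"hand": 2},{"slide": [0,0,0],"twist": [0,0,0],"hand": 2},{"slide": [0,0,0],"twist": [0,0,0],"hand": 2},{"slide": [0,0,0],"twist": [0,0,0],"hand": 2},{"slide": [0,0,0],"twist": [0,0,0],"hand": 2},{"slide": [0,0,0],"twist": [0,0,0],"hand": 2},{"slide": [0,0,0],"twist": [0,0,0],"hand": 2},{"slide": [0,0,0],"twist": [0,0,0],"hand": 2}]}}

```text
time_s: 4.47
eef_pos: [372.5, 313.2, 51.2]
ee_rot: [-0.602, 0.369, -0.37, 0.603]
wrist_force: [1.1, 0.3, 4.7]
grip_width: 0.274
```

```bash
python3 - <<'E'
from h import *
st=sensors.read_state();im=eyes.capture('wrist')
cv2.imwrite('pics/w2.png',im)
x,y=sw(0,218+15);x2,y2=sw(0,217)
goal((x,y,50.8,17.5),(x2,y2,50.8,17.5))
E
```

```text
t 4.52 p [372.6 313.2  51.2] jaw 27.0 F [-0.3  1.1  3.9] g 25.4
(np.float64(415.5), np.float64(278.2), 50.8, 17.5) slide [5.07 0.04 2.24] twist [-0.1  9.5  0. ]
(np.float64(420.3), np.float64(262.9), 50.8, 17.5) slide [6.65 0.04 1.98] twist [-0.1  9.5  0. ]
```

Emit:
{"op": "jog_arm", "data": {"targets": [{"slide": [0.5,0,0.5],"twist": [0,2.5,0],"hand": 2},{"slide": [1.0,0,1.0],"twist": [0,5,0],"hand": 2},{"slide": [1.5,0,1.6],"twist": [0,7.5,0],"hand": 2},{"slide": [2,0,2.2],"twist": [0,9.5,0],"hand": 2},{"slide": [2.5,0,2.3],"twist": [0,9.5,0],"hand": 2},{"slide": [3,0,2.3],"twist": [0,9.5,0],"hand": 2},{"slide": [3.5,0,2.3],"twist": [0,9.5,0],"hand": 2},{"slide": [4,0,2.3],"twist": [0,9.5,0],"hand": 2},{"slide": [4.5,0,2.3],"twist": [0,9.5,0],"hand": 2},{"slide": [5,0,2.2],"twist": [0,9.5,0],"hand": 2},{"slide": [5,0,2.2],"twist": [0,9.5,0],"hand": 2}]}}

```text
time_s: 5.43
eef_pos: [415.0, 277.6, 51.2]
ee_rot: [-0.569, 0.418, -0.419, 0.571]
wrist_force: [0.6, -1.8, 1.2]
grip_width: 0.273
```

```bash
python3 - <<'E'
from h import *
x2,y2=sw(0,217)
goal((x2,y2,50.8,17.5))
im=eyes.capture('top')
im2=cv2.resize(im[100:340,250:500],(600,576),interpolation=cv2.INTER_CUBIC)
def pl(P,c): cv2.polylines(im2,[((proj('top',P)-[250,100])*2.4).round().astype(int).reshape(-1,1,2)],True,c,1)
st=sensors.read_state();p=np.array(st['eef_pos'])[:2]
z=R.from_quat(st['ee_rot']).as_matrix()[:2,2];n=np.array([-z[1],z[0]]);t=p-87*n
pl([[*(t+z*a+n*b),55] for a,b in [(105,-70),(-105,-70),(-105,70),(105,70)]],(0,255,0))
pl([[*sw(*q),75] for q in [(87,90),(-87,90)]],(0,0,255))
pl([[*sw(*q),87] for q in [(87,90),(-87,90),(-87,-99),(87,-99)]],(255,0,0))
cv2.imwrite('pics/t1.png',im2)
E
```

```text
t 5.43 p [415.  277.6  51.2] jaw 17.4 F [ 0.6 -1.8  1.2] g 25.6
(np.float64(420.3), np.float64(262.9), 50.8, 17.5) slide [1.56 0.04 0.06] twist [-0.1 -0.1  0. ]
```

View pics/t1.png

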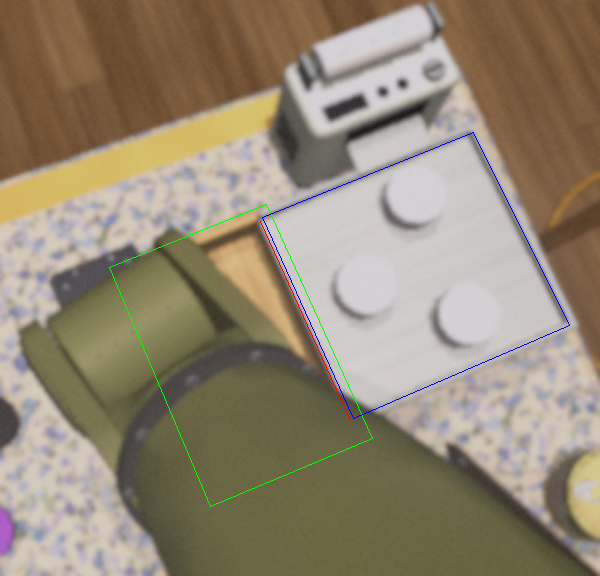

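The tote edge lies along the tray edge and is already slightly under it. I'll push it in about 15 mm more, then release.

Emit:
{"op": "jog_arm", "data": {"targets": [{"slide": [0.5,0,0],"twist": [0,0,0],"hand": 2},{"slide": [1,0,0],"twist": [0,0,0],"hand": 2},{"slide": [1.5,0,0],"twist": [0,0,0],"hand": 2},{"slide": [1.6,0,0],"twist": [0,0,0],"hand": 2},{"slide": [1.6,0,0],"twist": [0,0,0],"hand": 2},{"slide": [1.6,0,0],"twist": [0,0,0],"hand": 5},{"slide": [1.6,0,0],"twist": [0,0,0],"hand": 5},{"slide": [1.6,0,0],"twist": [0,0,0],"hand": 5},{"slide": [1.6,0,0],"twist": [0,0,0],"hand": 5},{"slide": [1.6,-2,0],"twist": [0,0,0],"hand": 5},{"slide": [1.6,-5,0],"twist": [0,0,0],"hand": 5},{"slide": [1.6,-8,0],"twist": [0,0,0],"hand": 5}]}}

```text
time_s: 6.48
eef_pos: [419.0, 262.4, 131.7]
ee_rot: [0.57, -0.418, 0.419, -0.57]
wrist_force: [0.4, 0.2, 0.3]
grip_width: 0.533
```

```bash
python3 - <<'E'
from h import *
goal((*sw(0,200),220,17.5),(*sw(0,60),220,17.5))
print([sw(*q) for q in [(3,-12),(52,-70),(-51,-70)]])
E
```

```text
t 6.48 p [419.  262.4 131.7] jaw 17.4 F [0.4 0.2 0.3] g 50.1
(np.float64(425.5), np.float64(246.7), 220, 17.5) slide [ 1.71 -8.83  0.15] twist [-0.  -0.1  0.1]
(np.float64(467.6), np.float64(113.2), 220, 17.5) slide [15.7  -8.82  0.16] twist [-0.  -0.1  0.1]
[array([492.2,  45.5]), array([556.4,   4.9]), array([458.2, -26.1])]
```

```bash
python3 - <<'E'
from h import *
goal((*sw(0,-75),230,17.5))
E
```

```text
t 6.48 p [419.  262.4 131.7] jaw 17.4 F [0.4 0.2 0.3] g 50.1
(np.float64(508.3), np.float64(-15.5), 230, 17.5) slide [29.2  -9.81  0.19] twist [-0.  -0.1  0.1]
```

Emit:
{"op": "jog_arm", "data": {"targets": [{"slide": [0,-4,0],"twist": [0,0,0],"hand": 3},{"slide": [0,-8,0],"twist": [0,0,0],"hand": 3},{"slide": [3,-9.8,0.2],"twist": [0,0,0],"hand": 3},{"slide": [7,-9.8,0.2],"twist": [0,0,0],"hand": 3},{"slide": [11,-9.8,0.2],"twist": [0,0,0],"hand": 3},{"slide": [15,-9.8,0.2],"twist": [0,0,0],"hand": 3},{"slide": [19,-9.8,0.2],"twist": [0,0,0],"hand": 3},{"slide": [23,-9.8,0.2],"twist": [0,0,0],"hand": 3},{"slide": [26,-9.8,0.2],"twist": [0,0,0],"hand": 3},{"slide": [28,-9.8,0.2],"twist": [0,0,0],"hand": 3},{"slide": [29.2,-9.8,0.2],"twist": [0,0,0],"hand": 3},{"slide": [29.2,-9.8,0.2],"twist": [0,0,0],"hand": 3}]}}

```text
time_s: 7.48
eef_pos: [508.7, -16.9, 229.7]
ee_rot: [0.57, -0.419, 0.419, -0.569]
wrist_force: [1.1, -0.3, 0.3]
grip_width: 0.318
```

```bash
python3 - <<'E'
from h import *
import time
st=sensors.read_state();im=eyes.capture('wrist');goal()
a=np.radians(S[2]);M=np.array([[np.cos(a),np.sin(a)],[-np.sin(a),np.cos(a)]])
for k,z in dict(tub0_mid=90,tray_edge=75,tote_grip=45,tote=0).items():
    for d in spotter.landmark_of(k,'wrist')[:5]:
        uv=[d['location'][1]*640,d['location'][0]*480]
        w=unproj('wrist',[uv],z,st)[0]
        print(k,round(d['p'],2),np.round(uv),w.round(1),'sealer',(M@(w[:2]-S[:2])).round(1))
def pl(P,c): cv2.polylines(im,[proj('wrist',P,st).round().astype(int).reshape(-1,1,2)],True,c,1)
pl([[*sw(*q),75] for q in [(87,90),(-87,90),(-87,-40),(87,-40)]],(0,0,255))
for q in [(52.6,-25),(3.1,41.6),(-50.8,-22.1)]:
    pl([[*sw(q[0]+24*np.cos(b),q[1]+24*np.sin(b)),105] for b in np.linspace(0,6.28,30)],(0,255,0))
pl([[*sw(*q),55] for q in [(105,60),(-105,60),(-105,200),(105,200)]],(255,0,0))
cv2.imwrite('pics/w3.png',im)
E
```

```text
t 7.53 p [508.4 -15.6 229.7] jaw 17.4 F [-0.9 -0.   0.6] g 30.2
tub0_mid 0.66 [262. 175.] [448.1  17.6  90. ] sealer [-47.5 -25.3]
tray_edge 0.97 [317.  30.] [458.7 143.7  75. ] sealer [ 0.7 91.8]
tote 0.75 [318.  12.] [447.7 181.    0. ] sealer [  1.4 130.6]
```

View pics/w3.png

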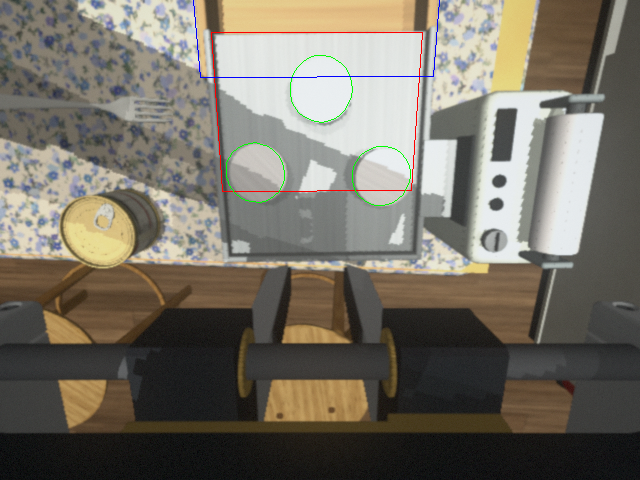

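The wrist view confirms the tubs: the green circles sit on all three lids, at (321,88), (382,175) and (256,173). It also shows the tote square under the edge. Next I sweep the front tub.

```bash
python3 - <<'E'
from h import *
goal((*sw(3,3),230,17.5),(*sw(3,3),110,17.5),(*sw(3,50),110,17.5),(*sw(3,98),110,17.5))
E
```

```text
t 7.73 p [508.2 -14.2 230. ] jaw 17.5 F [ 0.5  0.6 -0.9] g 29.9
(np.float64(487.7), np.float64(59.8), 230, 17.5) slide [-7.68 -0.    0.28] twist [-0.   0.   0.1]
(np.float64(487.7), np.float64(59.8), 110, 17.5) slide [-7.69 12.    0.27] twist [-0.   0.   0.1]
(np.float64(473.5), np.float64(104.6), 110, 17.5) slide [-12.39  11.99   0.27] twist [-0.   0.   0.1]
(np.float64(459.0), np.float64(150.4), 110, 17.5) slide [-17.19  11.99   0.26] twist [-0.   0.   0.1]
```

Emit:
{"op": "jog_arm", "data": {"targets": [{"slide": [-3,0,0.3],"twist": [0,0,0],"hand": 2},{"slide": [-6,1,0.3],"twist": [0,0,0],"hand": 2},{"slide": [-7.7,3,0.3],"twist": [0,0,0],"hand": 2},{"slide": [-7.7,5.5,0.3],"twist": [0,0,0],"hand": 2},{"slide": [-7.7,8,0.3],"twist": [0,0,0],"hand": 2},{"slide": [-7.7,10,0.3],"twist": [0,0,0],"hand": 2},{"slide": [-7.7,11.5,0.3],"twist": [0,0,0],"hand": 2},{"slide": [-7.7,12,0.3],"twist": [0,0,0],"hand": 2},{"slide": [-7.7,12,0.3],"twist": [0,0,0],"hand": 2},{"slide": [-7.7,12,0.3],"twist": [0,0,0],"hand": 2}]}}

```text
time_s: 8.57
eef_pos: [488.1, 60.4, 110.7]
ee_rot: [-0.57, 0.417, -0.418, 0.571]
wrist_force: [0.6, -0.3, -0.2]
grip_width: 0.213
```

Emit:
{"op": "jog_arm", "data": {"targets": [{"slide": [-0.8,0,0],"twist": [0,0,0],"hand": 2},{"slide": [-1.6,0,0],"twist": [0,0,0],"hand": 2},{"slide": [-2.4,0,0],"twist": [0,0,0],"hand": 2},{"slide": [-3.2,0,0],"twist": [0,0,0],"hand": 2},{"slide": [-4,0,0],"twist": [0,0,0],"hand": 2},{"slide": [-4.8,0,0],"twist": [0,0,0],"hand": 2},{"slide": [-5.5,0,0],"twist": [0,0,0],"hand": 2},{"slide": [-6.2,0,0],"twist": [0,0,0],"hand": 2},{"slide": [-7,0,0],"twist": [0,0,0],"hand": 2},{"slide": [-7.8,0,0],"twist": [0,0,0],"hand": 2},{"slide": [-8.6,0,0],"twist": [0,0,0],"hand": 2},{"slide": [-9.5,0,0],"twist": [0,0,0],"hand": 2}]}}

```text
time_s: 9.57
eef_pos: [459.2, 151.7, 110.6]
ee_rot: [-0.57, 0.417, -0.418, 0.571]
wrist_force: [0.2, -0.6, -0.0]
grip_width: 0.215
```

```bash
python3 - <<'E'
from h import *
st=sensors.read_state();im=eyes.capture('wrist');cv2.imwrite('pics/w4.png',im)
goal((*sw(3,95),230,17.5),(*sw(52.6,-72),230,17.5),(*sw(52.6,-68),113,17.5))
E
```

```text
t 9.62 p [458.8 152.8 110.6] jaw 17.6 F [-0.2  1.   0.4] g 19.9
(np.float64(459.9), np.float64(147.5), 230, 17.5) slide [  0.55 -11.94  -0.05] twist [-0.   0.1  0. ]
(np.float64(557.5), np.float64(3.2), 230, 17.5) slide [ 17.25 -11.93   4.89] twist [-0.   0.1  0. ]
(np.float64(556.3), np.float64(7.0), 113, 17.5) slide [16.84 -0.23  4.88] twist [-0.   0.1  0. ]
```

View pics/w4.png

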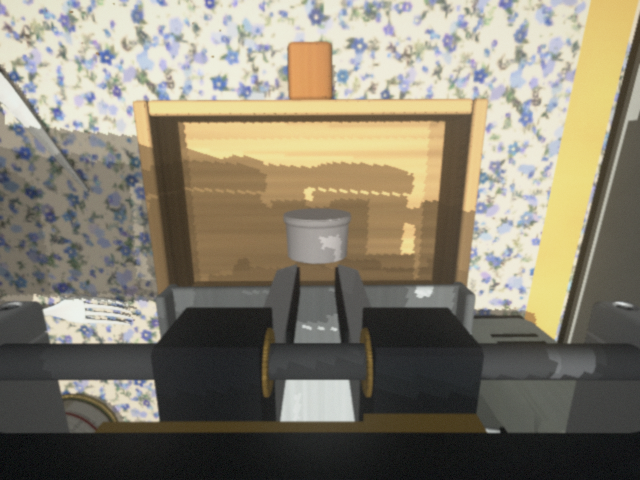

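The first tub is off the deck and over the tote floor at (317,235). Next is tub0 at +x.

Emit:
{"op": "jog_arm", "data": {"targets": [{"slide": [0.5,-4,0],"twist": [0,0,0],"hand": 2},{"slide": [0.5,-8,0],"twist": [0,0,0],"hand": 2},{"slide": [2,-11.9,0.5],"twist": [0,0,0],"hand": 2},{"slide": [5,-11.9,2],"twist": [0,0,0],"hand": 2},{"slide": [9,-11.9,3],"twist": [0,0,0],"hand": 2},{"slide": [13,-11.9,4],"twist": [0,0,0],"hand": 2},{"slide": [16.8,-11.9,4.9],"twist": [0,0,0],"hand": 2},{"slide": [16.8,-11,4.9],"twist": [0,0,0],"hand": 2},{"slide": [16.8,-8,4.9],"twist": [0,0,0],"hand": 2},{"slide": [16.8,-5.5,4.9],"twist": [0,0,0],"hand": 2},{"slide": [16.8,-4,4.9],"twist": [0,0,0],"hand": 2},{"slide": [16.8,-4,4.9],"twist": [0,0,0],"hand": 2}]}}

```text
time_s: 10.62
eef_pos: [554.7, 7.8, 147.3]
ee_rot: [0.572, -0.419, 0.416, -0.57]
wrist_force: [-0.5, 0.1, 0.3]
grip_width: 0.213
```

```bash
python3 - <<'E'
from h import *
goal((*sw(52.6,-69),113,17.5),(*sw(52.6,97),113,17.5))
E
```

```text
t 10.62 p [554.7   7.8 147.3] jaw 17.6 F [-0.5  0.1  0.3] g 20.0
(np.float64(556.6), np.float64(6.0), 113, 17.5) slide [0.23 3.43 0.14] twist [ 0.3  0.1 -0.1]
(np.float64(506.6), np.float64(164.3), 113, 17.5) slide [-16.37   3.45   0.16] twist [ 0.3  0.1 -0.1]
```

Emit:
{"op": "jog_arm", "data": {"targets": [{"slide": [0.2,1.5,0.15],"twist": [0,0,0],"hand": 2},{"slide": [0.2,2.7,0.15],"twist": [0,0,0],"hand": 2},{"slide": [0.2,3.4,0.15],"twist": [0,0,0],"hand": 2},{"slide": [0.2,3.4,0.15],"twist": [0,0,0],"hand": 2},{"slide": [-0.6,3.4,0.15],"twist": [0,0,0],"hand": 2},{"slide": [-1.5,3.4,0.15],"twist": [0,0,0],"hand": 2},{"slide": [-2.5,3.4,0.15],"twist": [0,0,0],"hand": 2},{"slide": [-3.5,3.4,0.15],"twist": [0,0,0],"hand": 2},{"slide": [-4.6,3.4,0.15],"twist": [0,0,0],"hand": 2},{"slide": [-5.7,3.4,0.15],"twist": [0,0,0],"hand": 2},{"slide": [-6.8,3.4,0.15],"twist": [0,0,0],"hand": 2},{"slide": [-7.9,3.4,0.15],"twist": [0,0,0],"hand": 2}]}}

```text
time_s: 11.62
eef_pos: [531.7, 84.8, 113.5]
ee_rot: [0.572, -0.419, 0.416, -0.57]
wrist_force: [0.4, 0.6, -0.5]
grip_width: 0.216
```

```bash
python3 - <<'E'
from h import *
goal((*sw(52.6,97),113,17.5))
E
```

```text
t 11.62 p [531.7  84.8 113.5] jaw 17.6 F [ 0.4  0.6 -0.5] g 20.3
(np.float64(506.6), np.float64(164.3), 113, 17.5) slide [-8.34  0.06  0.01] twist [ 0.2  0.1 -0.1]
```

Emit:
{"op": "jog_arm", "data": {"targets": [{"slide": [-0.8,0,0],"twist": [0,0,0],"hand": 2},{"slide": [-1.6,0,0],"twist": [0,0,0],"hand": 2},{"slide": [-2.4,0,0],"twist": [0,0,0],"hand": 2},{"slide": [-3.1,0,0],"twist": [0,0,0],"hand": 2},{"slide": [-3.8,0,0],"twist": [0,0,0],"hand": 2},{"slide": [-4.6,0,0],"twist": [0,0,0],"hand": 2},{"slide": [-5.4,0,0],"twist": [0,0,0],"hand": 2},{"slide": [-6.2,0,0],"twist": [0,0,0],"hand": 2},{"slide": [-7,0,0],"twist": [0,0,0],"hand": 2},{"slide": [-7.8,0,0],"twist": [0,0,0],"hand": 2},{"slide": [-8.4,0,0],"twist": [0,0,0],"hand": 2},{"slide": [-8.4,0,0],"twist": [0,0,0],"hand": 2}]}}

```text
time_s: 12.62
eef_pos: [506.0, 165.9, 113.6]
ee_rot: [0.572, -0.419, 0.416, -0.57]
wrist_force: [0.3, -0.3, -0.2]
grip_width: 0.207
```

```bash
python3 - <<'E'
from h import *
st=sensors.read_state();im=eyes.capture('wrist');cv2.imwrite('pics/w5.png',im)
goal((*sw(52,95),230,17.5),(*sw(-50,-66),230,17.5),(*sw(-50,-66),113,17.5))
E
```

```text
t 12.67 p [506.2 165.4 113.6] jaw 17.7 F [-0.2 -0.5  0.4] g 20.0
(np.float64(506.7), np.float64(162.3), 230, 17.5) slide [  0.29 -11.64  -0.09] twist [ 0.2  0.2 -0.1]
(np.float64(457.9), np.float64(-22.0), 230, 17.5) slide [ 16.38 -11.61 -10.33] twist [ 0.2  0.2 -0.1]
(np.float64(457.9), np.float64(-22.0), 113, 17.5) slide [ 16.39   0.09 -10.28] twist [ 0.2  0.2 -0.1]
```

View pics/w5.png

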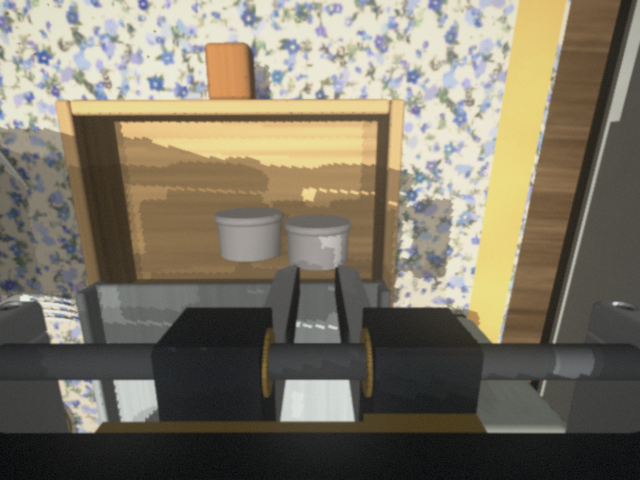

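Two tubs are in the tote, at (248,235) and (317,240). Now the third.

Emit:
{"op": "jog_arm", "data": {"targets": [{"slide": [0.5,-4,0],"twist": [0,0,0],"hand": 2},{"slide": [0.5,-8,0],"twist": [0,0,0],"hand": 2},{"slide": [2,-11.6,-1],"twist": [0,0,0],"hand": 2},{"slide": [5,-11.6,-3],"twist": [0,0,0],"hand": 2},{"slide": [8.5,-11.6,-5],"twist": [0,0,0],"hand": 2},{"slide": [12,-11.6,-7.5],"twist": [0,0,0],"hand": 2},{"slide": [15,-11.6,-9.5],"twist": [0,0,0],"hand": 2},{"slide": [16.4,-10.5,-10.3],"twist": [0,0,0],"hand": 2},{"slide": [16.4,-8,-10.3],"twist": [0,0,0],"hand": 2},{"slide": [16.4,-5.5,-10.3],"twist": [0,0,0],"hand": 2},{"slide": [16.4,-4,-10.3],"twist": [0,0,0],"hand": 2},{"slide": [16.4,-4,-10.3],"twist": [0,0,0],"hand": 2}]}}

```text
time_s: 13.67
eef_pos: [456.6, -22.4, 151.2]
ee_rot: [0.572, -0.42, 0.415, -0.569]
wrist_force: [-1.3, -0.3, -0.4]
grip_width: 0.212
```

```bash
python3 - <<'E'
from h import *
goal((*sw(-50.5,-67),112,17.5),(*sw(-50.5,97),112,17.5))
E
```

```text
t 13.67 p [456.6 -22.4 151.2] jaw 17.6 F [-1.3 -0.3 -0.4] g 19.9
(np.float64(457.7), np.float64(-23.1), 112, 17.5) slide [0.11 3.92 0.12] twist [ 0.5  0.1 -0.2]
(np.float64(408.3), np.float64(133.3), 112, 17.5) slide [-16.29   3.97   0.14] twist [ 0.5  0.1 -0.2]
```

Emit:
{"op": "jog_arm", "data": {"targets": [{"slide": [0.1,1.6,0.1],"twist": [0,0,0],"hand": 2},{"slide": [0.1,3,0.1],"twist": [0,0,0],"hand": 2},{"slide": [0.1,3.9,0.1],"twist": [0,0,0],"hand": 2},{"slide": [0.1,3.9,0.1],"twist": [0,0,0],"hand": 2},{"slide": [-0.6,3.9,0.1],"twist": [0,0,0],"hand": 2},{"slide": [-1.5,3.9,0.1],"twist": [0,0,0],"hand": 2},{"slide": [-2.5,3.9,0.1],"twist": [0,0,0],"hand": 2},{"slide": [-3.5,3.9,0.1],"twist": [0,0,0],"hand": 2},{"slide": [-4.6,3.9,0.1],"twist": [0,0,0],"hand": 2},{"slide": [-5.7,3.9,0.1],"twist": [0,0,0],"hand": 2},{"slide": [-6.8,3.9,0.1],"twist": [0,0,0],"hand": 2},{"slide": [-7.9,3.9,0.1],"twist": [0,0,0],"hand": 2}]}}

```text
time_s: 14.67
eef_pos: [432.9, 54.4, 112.6]
ee_rot: [0.572, -0.42, 0.415, -0.569]
wrist_force: [0.1, -0.1, 0.5]
grip_width: 0.214
```

```bash
python3 - <<'E'
from h import *
goal((*sw(-50.5,97),112,17.5))
E
```

```text
t 14.67 p [432.9  54.4 112.6] jaw 17.6 F [ 0.1 -0.1  0.5] g 20.1
(np.float64(408.3), np.float64(133.3), 112, 17.5) slide [-8.27  0.08  0.05] twist [ 0.5  0.1 -0.2]
```

Emit:
{"op": "jog_arm", "data": {"targets": [{"slide": [-0.8,0,0],"twist": [0,0,0],"hand": 2},{"slide": [-1.6,0,0],"twist": [0,0,0],"hand": 2},{"slide": [-2.4,0,0],"twist": [0,0,0],"hand": 2},{"slide": [-3.1,0,0],"twist": [0,0,0],"hand": 2},{"slide": [-3.8,0,0],"twist": [0,0,0],"hand": 2},{"slide": [-4.6,0,0],"twist": [0,0,0],"hand": 2},{"slide": [-5.4,0,0],"twist": [0,0,0],"hand": 2},{"slide": [-6.2,0,0],"twist": [0,0,0],"hand": 2},{"slide": [-7,0,0],"twist": [0,0,0],"hand": 2},{"slide": [-7.8,0,0],"twist": [0,0,0],"hand": 2},{"slide": [-8.3,0,0],"twist": [0,0,0],"hand": 2},{"slide": [-8.3,0,0],"twist": [0,0,0],"hand": 2}]}}

```text
time_s: 15.67
eef_pos: [407.5, 134.3, 112.8]
ee_rot: [0.573, -0.42, 0.415, -0.569]
wrist_force: [0.9, -0.3, -0.3]
grip_width: 0.212
```

```bash
python3 - <<'E'
from h import *
goal((*sw(-50,97),180,17.5),(*sw(0,165),210,17.5),(*sw(0,205),210,17.5))
E
```

```text
t 15.67 p [407.5 134.3 112.8] jaw 17.7 F [ 0.9 -0.3 -0.3] g 20.0
(np.float64(408.8), np.float64(133.4), 180, 17.5) slide [ 0.11 -6.72  0.04] twist [ 0.5  0.2 -0.2]
(np.float64(436.0), np.float64(213.3), 210, 17.5) slide [-6.69 -9.74  5.04] twist [ 0.5  0.2 -0.2]
(np.float64(424.0), np.float64(251.5), 210, 17.5) slide [-10.69  -9.73   5.05] twist [ 0.5  0.2 -0.2]
```

Emit:
{"op": "jog_arm", "data": {"targets": [{"slide": [0,-4,0],"twist": [0,0,0],"hand": 5},{"slide": [0,-8,1],"twist": [0,0,0],"hand": 5},{"slide": [0,-10,3],"twist": [0.5,0,0],"hand": 5},{"slide": [0,-10,5],"twist": [0.5,0,0],"hand": 5},{"slide": [0,-10,5],"twist": [0.5,0,0],"hand": 5},{"slide": [0,-10,5],"twist": [0.5,0,0],"hand": 5}]}}

```text
time_s: 16.17
eef_pos: [456.0, 149.3, 212.0]
ee_rot: [-0.57, 0.418, -0.416, 0.571]
wrist_force: [-0.3, 0.2, -0.4]
grip_width: 0.529
```

```bash
python3 - <<'E'
from h import *
st=sensors.read_state();im=eyes.capture('wrist')
for k,z in dict(tote_grip=45,tub0_mid=24,tote=0,tray_edge=75).items():
    for d in spotter.landmark_of(k,'wrist')[:4]:
        uv=[d['location'][1]*640,d['location'][0]*480]
        print(k,round(d['p'],2),np.round(uv),unproj('wrist',[uv],z,st)[0].round(1))
def pl(P,c): cv2.polylines(im,[proj('wrist',P,st).round().astype(int).reshape(-1,1,2)],True,c,1)
pl([[*sw(*q),55] for q in [(105,60.5),(-105,60.5),(-105,200.5),(-13,200.5),(-13,231),(13,231),(13,200.5),(105,200.5)]],(0,255,0))
cv2.imwrite('pics/w6.png',im)
goal((*sw(0,217),210,17.5),(*sw(0,217),51,17.5))
E
```

```text
tote_grip 0.89 [319.  94.] [420.7 265.3  45. ]
tub0_mid 0.58 [267. 218.] [404.6 137.8  24. ]
tote 0.96 [317. 186.] [444.9 182.7   0. ]
tote 0.54 [371. 216.] [512.6 170.1   0. ]
tray_edge 0.8 [318. 241.] [459.  143.9  75. ]
tray_edge 0.58 [321. 211.] [452.6 170.5  75. ]
t 16.42 p [455.5 149.3 212.2] jaw 17.7 F [-0.1  0.5 -0.4] g 50.2
(np.float64(420.3), np.float64(262.9), 210, 17.5) slide [-11.89   0.26   0.1 ] twist [ 0.   0.2 -0.2]
(np.float64(420.3), np.float64(262.9), 51, 17.5) slide [-11.84  16.16   0.1 ] twist [ 0.   0.2 -0.2]
```

View pics/w6.png

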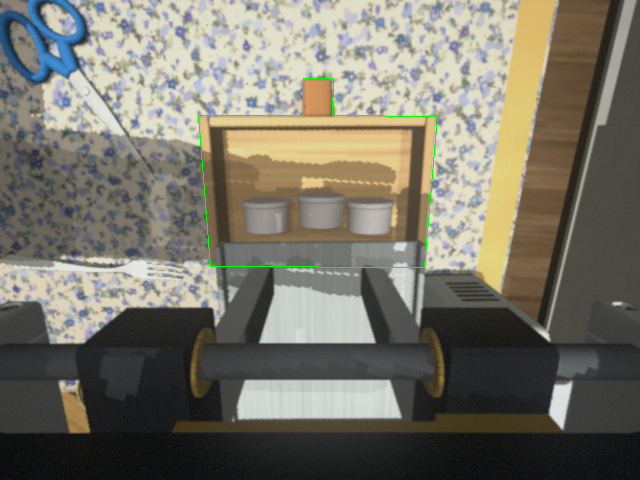

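All three tubs are in the tote at (266,215), (321,210) and (370,215), and the tote hasn't moved from its overlay. I'll regrip.

Emit:
{"op": "jog_arm", "data": {"targets": [{"slide": [-4,0,0.1],"twist": [0,0,0],"hand": 6},{"slide": [-8,0.5,0.1],"twist": [0,0,0],"hand": 6},{"slide": [-11.8,2,0.1],"twist": [0,0,0],"hand": 6},{"slide": [-11.8,5,0.1],"twist": [0,0,0],"hand": 6},{"slide": [-11.8,8.5,0.1],"twist": [0,0,0],"hand": 6},{"slide": [-11.8,11,0.1],"twist": [0,0,0],"hand": 6},{"slide": [-11.8,13.5,0.1],"twist": [0,0,0],"hand": 6},{"slide": [-11.8,15,0.1],"twist": [0,0,0],"hand": 6},{"slide": [-11.8,16,0.1],"twist": [0,0,0],"hand": 6},{"slide": [-11.8,16.1,0.1],"twist": [0,0,0],"hand": 6},{"slide": [-11.8,16.1,0.1],"twist": [0,0,0],"hand": 6}]}}

```text
time_s: 17.33
eef_pos: [420.4, 262.4, 51.8]
ee_rot: [-0.57, 0.418, -0.416, 0.571]
wrist_force: [0.2, -0.6, 0.4]
grip_width: 0.635
```

Emit:
{"op": "jog_arm", "data": {"targets": [{"slide": [0,0,0],"twist": [0,0,0],"hand": 2},{"slide": [0,0,0],"twist": [0,0,0],"hand": 2},{"slide": [0,0,0],"twist": [0,0,0],"hand": 2},{"slide": [0,0,0],"twist": [0,0,0],"hand": 2},{"slide": [0,0,0],"twist": [0,0,0],"hand": 2},{"slide": [0,0,0],"twist": [0,0,0],"hand": 2},{"slide": [0,0,0],"twist": [0,0,0],"hand": 2},{"slide": [0,0,0],"twist": [0,0,0],"hand": 2}]}}

```text
time_s: 18.0
eef_pos: [420.5, 262.5, 52.0]
ee_rot: [-0.57, 0.418, -0.416, 0.572]
wrist_force: [-1.9, -1.1, 4.9]
grip_width: 0.276
```

```bash
python3 - <<'E'
from h import *
goal((*sw(0,217+45),51,17.5))
E
```

```text
t 18.0 p [420.5 262.5  52. ] jaw 17.7 F [-1.9 -1.1  4.9] g 26.0
(np.float64(406.8), np.float64(305.8), 51, 17.5) slide [-4.54  0.12  0.01] twist [ 0.   0.2 -0.2]
```

Emit:
{"op": "jog_arm", "data": {"targets": [{"slide": [-0.4,0,0],"twist": [0,0,0],"hand": 2},{"slide": [-0.9,0,0],"twist": [0,0,0],"hand": 2},{"slide": [-1.4,0,0],"twist": [0,0,0],"hand": 2},{"slide": [-1.9,0,0],"twist": [0,0,0],"hand": 2},{"slide": [-2.4,0,0],"twist": [0,0,0],"hand": 2},{"slide": [-2.9,0,0],"twist": [0,0,0],"hand": 2},{"slide": [-3.4,0,0],"twist": [0,0,0],"hand": 2},{"slide": [-3.9,0,0],"twist": [0,0,0],"hand": 2},{"slide": [-4.3,0,0],"twist": [0,0,0],"hand": 2},{"slide": [-4.6,0,0],"twist": [0,0,0],"hand": 2},{"slide": [-4.6,0,0],"twist": [0,0,0],"hand": 2},{"slide": [-4.6,0,0],"twist": [0,0,0],"hand": 2}]}}

```text
time_s: 19.0
eef_pos: [406.3, 306.6, 52.1]
ee_rot: [-0.57, 0.418, -0.416, 0.572]
wrist_force: [-1.3, 1.8, -1.3]
grip_width: 0.27
```

Emit:
{"op": "jog_arm", "data": {"targets": [{"slide": [0,0,0],"twist": [0,0,0],"hand": 5},{"slide": [0,0,0],"twist": [0,0,0],"hand": 5},{"slide": [0,0,0],"twist": [0,0,0],"hand": 5},{"slide": [0,0,0],"twist": [0,0,0],"hand": 5},{"slide": [0,0,0],"twist": [0,0,0],"hand": 5},{"slide": [0,-2,0],"twist": [0,0,0],"hand": 5},{"slide": [0,-5,0],"twist": [0,0,0],"hand": 5},{"slide": [0,-9,0],"twist": [0,0,0],"hand": 5},{"slide": [0,-13,0],"twist": [0,0,0],"hand": 5},{"slide": [3,-16,0],"twist": [0,0,0],"hand": 5},{"slide": [7,-16,0],"twist": [0,0,0],"hand": 5},{"slide": [11,-16,0],"twist": [0,0,0],"hand": 5}]}}

```text
time_s: 20.0
eef_pos: [440.5, 200.6, 213.7]
ee_rot: [-0.57, 0.417, -0.416, 0.573]
wrist_force: [1.0, -0.5, -0.3]
grip_width: 0.537
```

Emit:
{"op": "jog_arm", "data": {"targets": [{"slide": [4,0,0],"twist": [0,0,0],"hand": 5},{"slide": [8,0,0],"twist": [0,0,0],"hand": 5},{"slide": [9,0,0],"twist": [0,0,0],"hand": 5},{"slide": [9,0,0],"twist": [0,0,0],"hand": 5},{"slide": [9,0,0],"twist": [0,0,0],"hand": 5}]}}

```text
time_s: 20.42
eef_pos: [468.0, 115.0, 213.4]
ee_rot: [-0.569, 0.417, -0.417, 0.573]
wrist_force: [0.3, 0.1, -0.0]
grip_width: 0.533
```

```bash
python3 - <<'E'
from h import *
goal()
st=sensors.read_state();im=eyes.capture('wrist')
for k,z in dict(tote_grip=45,tray_edge=75,tote=0).items():
    for d in spotter.landmark_of(k,'wrist')[:2]:
        uv=[d['location'][1]*640,d['location'][0]*480]
        print(k,round(d['p'],2),np.round(uv),unproj('wrist',[uv],z,st)[0].round(1))
print('expected grip',sw(0,263),'edge',sw(0,90))
def pl(P,c): cv2.polylines(im,[proj('wrist',P,st).round().astype(int).reshape(-1,1,2)],True,c,1)
pl([[*sw(*q),55] for q in [(105,106),(-105,106),(-105,246),(105,246)]],(0,255,0))
pl([[*sw(*q),75] for q in [(87,90),(-87,90)]],(0,0,255))
cv2.imwrite('pics/w7.png',im)
E
```

```text
t 20.42 p [468.  115.  213.4] jaw 17.7 F [ 0.3  0.1 -0. ] g 50.1
tray_edge 0.61 [319. 202.] [462. 143.  75.]
expected grip [406.5 306.8] edge [458.6 141.8]
```

View pics/w7.png

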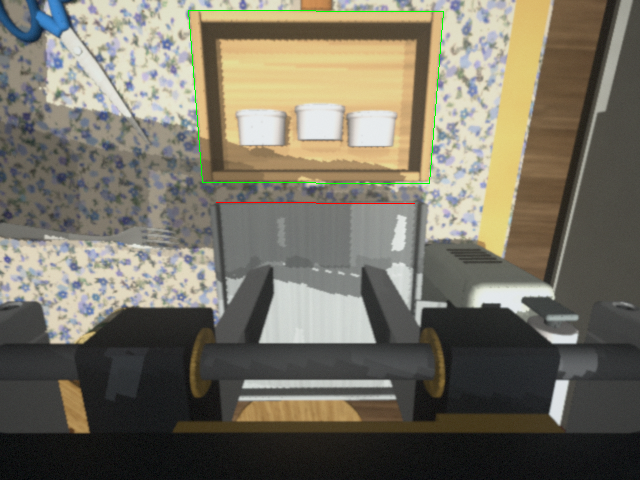

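The gap between the tote rim (row 183) and the tray edge (row 203) comes to about 16 mm. All three tubs are inside, and the gripper is clear. I'll check the bystanders, then hand in.

```bash
python3 - <<'E'
from h import *
eyes.capture('top')
for k in ['jam_jar','shaker']:
    for d in spotter.landmark_of(k,'top')[:1]: print(k,round(d['p'],2),unproj('top',[[d['location'][1]*640,d['location'][0]*480]],0)[0].round())
print(arm.hand_in())
E
```

```text
jam_jar 0.58 [570. 479.   0.]
shaker 0.59 [461. 524.   0.]
the job is handed in; nothing more can be done
None
```

The job is done and handed in, at about 20.5 s of the 72 s allowed. No verdict is reported.

- **Tote in:** I slid it by its grip until its near side was about 30 mm under the tray's open edge, square in front of it.
- **Tubs:** I swept the three tubs over the edge one at a time with the fingertips, without lifting them. The black and purple look-alikes on the table were left alone.
- **Tote out:** I slid it back out, let go of the grip and moved the gripper clear.

**Last checks:**
- The final wrist picture shows all three tubs in the tote. The tote's outline fits flat on the table, square to the tray, with about 16 mm of gap.
- Wrist force readings stayed at about 5 N or less.
- The jam jar and shaker read within the networks' scatter of their first positions: 7 mm for the jar, 1 mm for the shaker. The arm never went near either.
- The networks' final tray-edge point was about 3.5 mm off my fit, mostly along the edge, which does not affect the gap. They did not report the tote or its grip in that last picture, so the gap rests on the outline fit and the measured grip position.

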